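# Shift the pump drive into third gear

## Task

Put the lab pump's gear lever into third: guide it along its H-shaped gate from the left leg across the middle to the right leg, then push it forward (away from the robot) until it is fully home in slot three, without running it into slot four on the way. Only push the lever with the outside of the fingers, never straddle or pinch it and never force it, and leave the other things on and around the pump where they stand.

Things in the scene. Friction and masses are not known exactly. Their poses are not given: they have to be found in the camera images.
- pump_drive: Beige bench pump drive, a fixed box 200 (x) x 300 (y) x 90 mm high. Origin: middle of its underside, on the table, straight below the lever's pivot. x points forward (away from the robot), y left, z up; turned up to 0.4 rad about z. A motor sticks out 110 mm at +x, a round pump head 50 mm at -y, both under 100 mm high. On its top, centred, lies the H gate.
- gate_centre (a point): Middle of the aluminium gate plate, 108 (x) x 98 (y) x 10 mm, on its upper face (z = 100 mm). H slot 18 mm wide: two legs along x at y = +20 and -20 mm, each from x = -34 to +34, joined at x = 0 by the crossbar along y. One to four dots mark the slots: one forward left, two back left, three forward right, four back right.
- knob (a point): Centre of the lever's red upright cylindrical knob, 36 mm diameter, 44 mm high, on a 12 mm steel stick (z along it). It is 150 mm from the pivot, which lies 30 mm above pump_drive's origin: with across angle a and fore angle f, in pump_drive's frame, x = 150 sin f, y = -150 sin a cos f, z = 30 + 150 cos a cos f mm.
- third_home (a point): Fixed point on pump_drive: where the knob centre stands when the lever is fully home in slot three.
- shift_across (a joint): Lever's sideways angle, rad: -0.30 stop in the left leg, 0 middle, +0.30 stop in the right leg (positive = knob to pump_drive's -y). Free only while the stick is in the crossbar; in a leg it is held at 0.25 to 0.30 either side. Stays where it is left; takes about 2 N at the knob.
- shift_fore (a joint): Lever's fore-and-aft angle, rad: 0 in the crossbar (neutral), +0.36 stop forward (pump_drive's +x), -0.36 stop back. Starts anywhere along the left leg. Between the legs the gate holds it within 0.045 of 0. Stays where it is left; takes about 2 N at the knob.
- vial: Loose amber vial, 24 mm diameter, 40 mm high, standing on the drive's top near its left edge; origin in its underside.
- weight: Loose brass weight, 26 mm diameter, 38 mm high, standing on the drive's top near its left edge; origin in its underside.
- beaker: Loose glass beaker, 66 mm diameter, 85 mm high, on the table to the left of the drive; origin in its underside.
- reagent_bottle: Loose amber bottle, 68 mm diameter, 150 mm high, on the table to the right of the drive; origin in its underside.
- screwdriver: Loose black-handled screwdriver, 150 mm long and under 35 mm thick, lying on the drive's top near its right edge; origin in its underside.
- white_jar: Loose white jar, 60 mm diameter, 70 mm high, on the table to the left of the drive, farther from the robot than the beaker; origin in its underside.

How it is judged:
By the outcome, as a careful person would: the job done as asked, in the order asked, and still so for the second after the job is handed in, with the robot touching nothing.
It also fails if it takes over 64 s, if anything falls off the work surface, if the arm or the gripper's body presses on something with over 40 N, if the wrist force passes 120 N, or if a joint passes its speed limit or range.

## Robot

A 6-joint arm with a two-finger parallel gripper is mounted at the origin on the work surface. World frame = base frame: x ahead of the robot, y to its left, z up, the work surface at z = 0. Lengths are in m, angles in rad, forces in N, time in s.
With the tool pointing down it reaches from about 0.4 to 0.825 m from the base axis. Payload 7 kg.
Tool frame: the origin (TCP) lies midway between the tips of the shut fingers; the grasp point (between the pads) lies bot.grasp_offset behind it (bot.grasp_offset is the distance from the TCP to the grasp point, in m); y points along the fingers, x is the direction in which the jaws open and shut, and the axes are right-handed (so a half turn about y gives the same grasp; the last joint's range is limited). The gripper opens to 88 mm and grips with 3 to 60 N. Pads are 19 mm wide; open, the fingers measure 130 mm over their backs; the gripper's body (78 mm by 193 mm) begins 47 mm behind the grasp point.
Start: joints at [-0.937, 0.359, 0.012, 0, -1.224, -0.288], TCP at [0.229, -0.635, 0.227] pointing down, gripper open.
Joint ranges: [-3.07, 3.07], [-1.43, 2.12], [-1.02, 1.25], [-3.03, 1.67], [-3.05, -0], [-3.03, 3.03]. Speed limits (rad/s): [2.39, 2.39, 3.01, 3.14, 3.14, 3.14].

## Interface

Orientations are given as a rotation vector (axis times angle).
In Python, from plant import bot gives the robot as it stands. Calls block until the motion is done:
- bot.move_to(position, orientation): joint-space move of the TCP to a pose.
- bot.move_linear(position, rotation=None, vel=0.15, threshold=None): straight line of the TCP; rotation=None keeps the orientation; vel is the mean speed in m/s. With threshold (N) it stops when the force on the tool has changed by that much, and returns True; else False.
- bot.move_joints(angles): joint-space move.
- bot.command_gripper(opening, squeeze=None): finger opening in m; squeeze is the grip in N (None keeps the last); returns when the fingers have stopped.
- bot.dwell(seconds).
- bot.solve_ik(position, orientation): joint angles nearest the present ones, or None.
- bot.camera(name): name is "side" or "top" or "wrist"; returns a dict with "frame" (480x640x3 uint8, red, green, blue), "fx", "fy", "cx", "cy" (pixels), "extrinsics" (4x4, takes a point from camera to world coordinates). Camera axes: x right, y up, looking along -z (the intrinsics and any distortion apply to the point x, -y, -z); pixel columns grow to the right and rows downward; lengths in m; the calibration is good to about 2 mm. A picture is of the moment at which its call begins. There is no depth.
A pose or a line that the arm cannot do raises bot.Unreachable and nothing moves.
- bot.finish_job(): hands the job in, once; it reports no verdict.
Trained networks look in a picture, given as the dict that the camera call returned (one of the last four; its "shot" number tells which), for a name from the list of things; names that differ only in an ending like _2 or _b are one class to them, and where a whole thing is asked for, a point or a joint stands for the part that bears it (a point fixed in the world has none). Each returns a list of dicts, best first, with "confidence" (0 to 1); they miss things now and then, are a little off and sometimes report something else, mostly with a low value. They report only what shows in the picture. A call takes as long as a camera call.
- bot.spot_in(picture, target): "extent" ([left, top, width, height] in pixels, round what is visible of it).
- bot.landmark_of(picture, target): "location" ([column, row] in pixels: a listed point, or the origin of a listed thing).
Readings, each from a call of its own:
- bot.read_clock(): time.
- bot.read_qpos(): joint angles.
- bot.read_joint_vel(): joint speeds.
- bot.read_joint_efforts(): joint torques, N m.
- bot.read_eef_pos(): TCP position.
- bot.read_orientation(): TCP orientation.
- bot.read_wrist_force(): force on the tool from outside, world axes, zero at the start.
- bot.read_ft_torque(): the same for the moment, N m.
- bot.read_finger_gap(): finger opening in m.
Only numpy, scipy, OpenCV 4.12 (cv2) and the standard library are available. Lean on these libraries where they do the work, as an engineer would, in place of code of your own. Each camera call takes 0.05 s, during which the arm holds its last target.

## Working session

There is one attempt and no reset: what is moved stays moved. The work goes in short steps, each a Python script; the robot and the scene stay as the last script left them, time stands still between calls to the robot, and variables do not carry over. Pictures are saved under pics/ and viewed, and the job is handed in when it is done.

```bash
mkdir -p pics; ls; python3 - <<'E'
from plant import bot
import cv2
for n in ("top","side","wrist"):
    p=bot.camera(n); cv2.imwrite(f"pics/a_{n}.png",p["frame"][:,:,::-1])
    print(n,{k:v for k,v in p.items() if k!="frame"})
    for t in ("gate_centre","knob","third_home","pump_drive"):
        print(t,bot.landmark_of(p,t)[:2])
print(bot.read_clock(),bot.read_orientation(),bot.grasp_offset)
E
```

```text
pics
top {'fx': 568.3245551048701, 'fy': 568.3245551048701, 'cx': 318.17315954993103, 'cy': 243.1697609394591, 'extrinsics': array([[ 5.09595897e-03,  9.93454420e-01, -1.14115501e-01,
         4.79109834e-01],
       [-9.99986609e-01,  4.95978101e-03, -1.47722587e-03,
         3.53522926e-02],
       [-9.01568680e-04,  1.14121501e-01,  9.93466391e-01,
         1.14538028e+00],
       [ 0.00000000e+00,  0.00000000e+00,  0.00000000e+00,
         1.00000000e+00]]), 'shot': 1}
gate_centre [{'location': [287.1, 250.0], 'confidence': 0.89}]
knob [{'location': [261.9, 230.6], 'confidence': 0.88}]
third_home [{'location': [306.8, 215.3], 'confidence': 0.78}]
pump_drive [{'location': [292.7, 256.7], 'confidence': 0.87}, {'location': [171.0, 211.9], 'confidence': 0.63}]
side {'fx': 585.2133546428515, 'fy': 585.2133546428515, 'cx': 322.23894326252554, 'cy': 244.39592892217718, 'extrinsics': array([[-0.94164226,  0.21744985, -0.25695412,  0.32433465],
       [-0.33654859, -0.59297372,  0.73151707,  0.78297872],
       [ 0.00670124,  0.77530493,  0.63155155,  0.7984427 ],
       [ 0.        ,  0.        ,  0.        ,  1.        ]]), 'shot': 2}
gate_centre [{'location': [314.0, 287.4], 'confidence': 0.93}]
knob [{'location': [287.2, 267.3], 'confidence': 0.77}]
third_home [{'location': [290.7, 240.0], 'confidence': 0.92}]
pump_drive [{'location': [311.2, 325.5], 'confidence': 0.79}]
wrist {'fx': 355.76820142047393, 'fy': 355.76820142047393, 'cx': 319.77669633536465, 'cy': 242.46089991701422, 'extrinsics': array([[-0.33838546, -0.8987457 , -0.27883945,  0.15329447],
       [ 0.94100676, -0.32279479, -0.10153721, -0.66295604],
       [ 0.00124821, -0.29674853,  0.95495484,  0.38448927],
       [ 0.        ,  0.        ,  0.        ,  1.        ]]), 'shot': 3}
gate_centre []
knob []
third_home []
pump_drive []
0.75 [-1.02537502 -1.45922403  1.45921531] 0.0188
```

View pics/a_top.png

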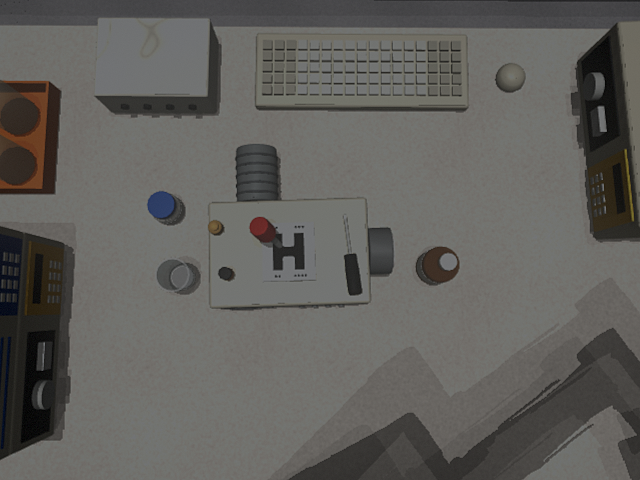

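View pics/a_side.png

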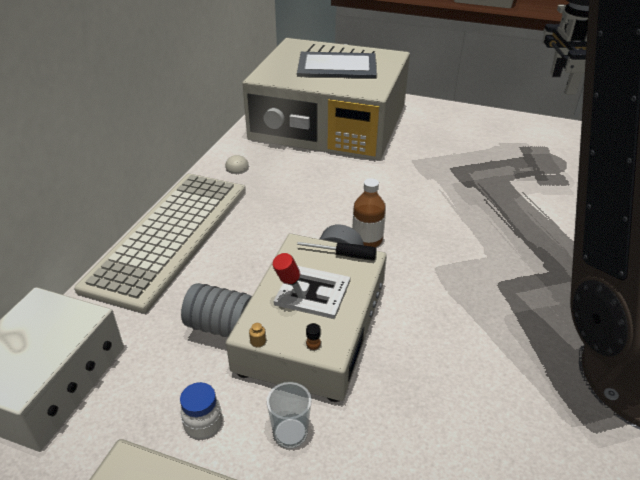

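The lever starts forward left, in slot one: the knob is at (262,229) in the top view and (287,268) in the side view. The vial, weight and screwdriver stand clear of the gate, and the drive is turned only slightly.

```bash
cat > h.py <<'E'
import numpy as np, cv2
from scipy.optimize import least_squares
from scipy.spatial.transform import Rotation as R
from plant import bot
def proj(p,P):
    E=p["extrinsics"]; c=(np.atleast_2d(P)-E[:3,3])@E[:3,:3]
    return np.c_[p["cx"]+p["fx"]*c[:,0]/-c[:,2], p["cy"]+p["fy"]*(-c[:,1])/-c[:,2]]
def onplane(p,uv,z):
    E=p["extrinsics"]; uv=np.atleast_2d(uv)
    d=np.c_[(uv[:,0]-p["cx"])/p["fx"],-(uv[:,1]-p["cy"])/p["fy"],-np.ones(len(uv))]@E[:3,:3].T
    return E[:3,3]+d*((z-E[2,3])/d[:,2])[:,None]
def tri(ps,uvs):
    return least_squares(lambda X:np.concatenate([(proj(p,X)[0]-u) for p,u in zip(ps,uvs)]),[.48,.06,.1])
def knob_l(a,f): return np.array([.15*np.sin(f),-.15*np.sin(a)*np.cos(f),.03+.15*np.cos(a)*np.cos(f)])
E
python3 - <<'E'
from h import *
t=bot.camera("top"); s=bot.camera("side")
for n in ("gate_centre","knob","third_home","pump_drive"):
    a=bot.landmark_of(t,n);b=bot.landmark_of(s,n)
    if a and b:
        r=tri([t,s],[a[0]["location"],b[0]["location"]]);print(n,r.x.round(4),np.abs(r.fun).max().round(2))
for nm,p in (("top",t),("side",s)):
    g=cv2.convertScaleAbs(p["frame"][:,:,::-1],alpha=1.6)
    c=g[180:320,190:390] if nm=="top" else g[220:400,220:400]
    cv2.imwrite(f"pics/b_{nm}.png",cv2.resize(c,None,fx=4 if nm=="top" else 3.3,fy=4 if nm=="top" else 3.3,interpolation=cv2.INTER_CUBIC))
E
```

```text
gate_centre [0.5834 0.0954 0.1049] 2.81
knob [0.6125 0.135  0.177 ] 0.21
third_home [0.6398 0.0597 0.1679] 2.33
pump_drive [0.5834 0.0947 0.0009] 0.43
```

```bash
ls pics
```

```text
a_side.png
a_top.png
a_wrist.png
b_side.png
b_top.png
```

View pics/b_top.png

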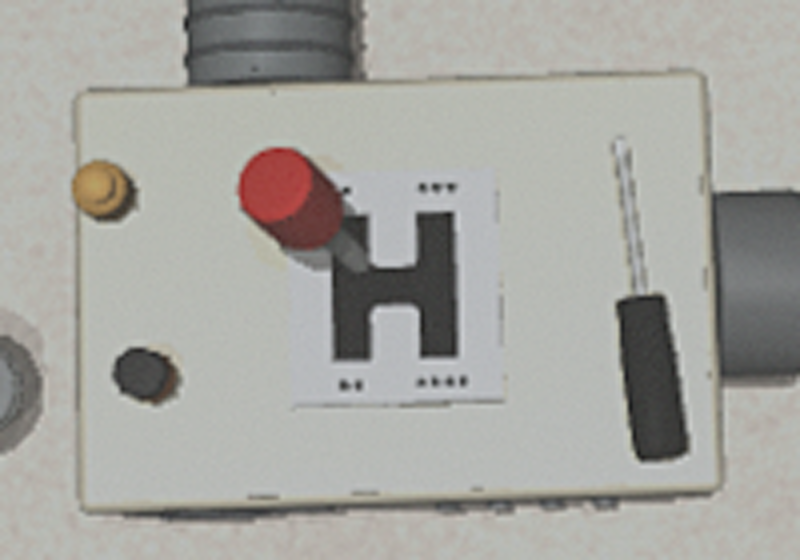

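The enlarged top view shows the box corners, the H slot and its dots. Slot one is under the knob and slot three is to the right of it. Next I fit the drive's pose from these features.

```bash
cat >> h.py <<'E'
DP=None
E
python3 - <<'E'
from h import *
t=bot.camera("top"); s=bot.camera("side")
L=[];U=[]
for (x,y),(u,v) in zip([(.1,.15),(.1,-.15),(-.1,-.15),(-.1,.15)],[(78,93),(706,72),(720,492),(82,510)]):
    L.append((x,y,.09));U.append((u,v))
for (x,y),(u,v) in zip([(.034,-.011),(.034,-.029),(-.034,-.029),(-.034,-.011),(-.034,.011),(-.034,.029)],[(418,212),(455,212),(457,356),(420,357),(371,359),(333,361)]):
    L.append((x,y,.10));U.append((u,v))
L=np.array(L);U=np.array(U)/4+[190,180]-.375
def W(q,P):
    c,s_=np.cos(q[2]),np.sin(q[2]);return np.c_[q[0]+c*P[:,0]-s_*P[:,1],q[1]+s_*P[:,0]+c*P[:,1],P[:,2]]
r=least_squares(lambda q:(proj(t,W(q,L))-U).ravel(),[.58,.095,0])
q=r.x;print(q.round(4),r.fun.reshape(-1,2).round(1).tolist())
kt=[bot.landmark_of(t,"knob")[0]["location"]];ks=[bot.landmark_of(s,"knob")[0]["location"]]
def k(af): 
    P=W(q,knob_l(*af)[None]);return np.r_[(proj(t,P)-kt).ravel(),(proj(s,P)-ks).ravel()]
r=least_squares(k,[-.28,.2]);print("af",r.x.round(3),r.fun.round(1),W(q,knob_l(*r.x)[None]).round(4))
print("third",W(q,knob_l(.275,.36)[None]).round(4), proj(s,W(q,np.array([[0,0,.1]]))),proj(s,W(q,np.array([[-.1,-.15,.09],[-.1,.15,.09],[.1,-.15,.09]]))))
E
```

```text
[0.5841 0.0921 0.0343] [[-1.3, -1.7], [0.7, -1.0], [1.4, 0.5], [-1.6, 0.8], [-0.3, 0.1], [0.1, -0.2], [0.6, 0.4], [0.0, 0.4], [0.4, 0.3], [0.1, 0.1]]
af [-0.278  0.237] [ 1.1  0.  -0.1  1.2] [[0.6179 0.1334 0.1702]]
third [[0.6382 0.0558 0.1651]] [[312.54604445 287.91354982]] [[387.78421941 251.15510474]
 [343.91658301 371.83709178]
 [288.50940905 230.89681487]]
```

View pics/b_side.png

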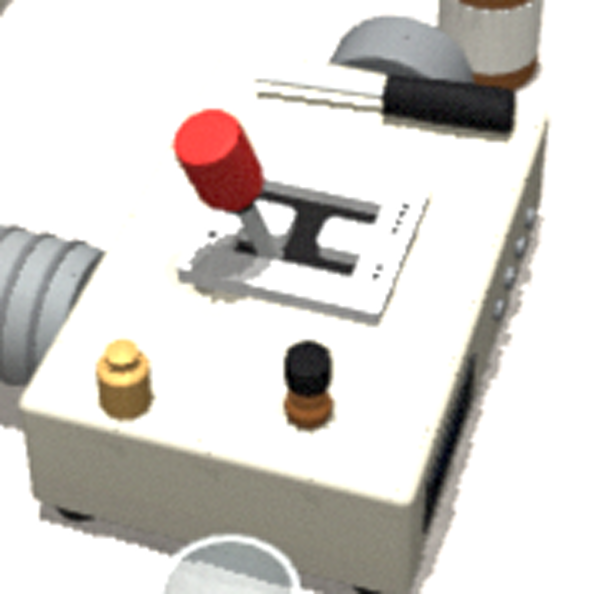

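```bash
cat >> h.py <<'E'
Q=np.array([.584,.093,.034])
def LW(x,y,z):
    c,s=np.cos(Q[2]),np.sin(Q[2]); return np.array([Q[0]+c*x-s*y,Q[1]+s*x+c*y,z])
def ori(sign):
    yaw=Q[2]; xt=sign*np.array([-np.sin(yaw),np.cos(yaw),0]); yt=np.array([0,0,-1.]); return R.from_matrix(np.c_[xt,yt,np.cross(xt,yt)]).as_rotvec()
def lever(tag=None,cams=("top","side")):
    ps=[];us=[]
    for n in cams:
        p=bot.camera(n); l=bot.landmark_of(p,"knob")
        if tag:
            g=cv2.convertScaleAbs(p["frame"][:,:,::-1],alpha=1.5); c=g[150:330,190:430] if n=="top" else g[180:360,200:440]
            cv2.imwrite(f"pics/{tag}_{n}.png",cv2.resize(c,None,fx=3,fy=3,interpolation=cv2.INTER_CUBIC))
        if l and l[0]["confidence"]>.4: ps.append(p);us.append(l[0]["location"])
        print(n,l[:1])
    if not ps: return None
    r=least_squares(lambda af:np.concatenate([proj(p,LW(*knob_l(*af)))[0]-u for p,u in zip(ps,us)]),[0,0])
    print("a,f",r.x.round(3),"res",r.fun.round(1)); return r.x
E
python3 - <<'E'
from h import *
print(R.from_rotvec(bot.read_orientation()).as_matrix().round(2).tolist())
bot.command_gripper(0.0)
p=bot.read_eef_pos(); bot.move_linear(np.array([p[0],p[1],.30]))
T=LW(.088,.041,.30)
for s in (1,-1): print(s,bot.solve_ik(T,ori(s)))
best=min((s for s in (1,-1) if bot.solve_ik(T,ori(s)) is not None),key=lambda s:abs(bot.solve_ik(T,ori(s))[5]))
print(best); bot.move_to(T,ori(best))
print(bot.read_clock(),bot.read_eef_pos(),bot.read_finger_gap(),bot.read_wrist_force())
lever("c")
E
```

```text
[[-0.34, -0.0, -0.94], [0.94, 0.0, -0.34], [0.0, -1.0, 0.0]]
1 [ 4.85537847e-01  3.41920642e-01  1.51967106e-01 -4.44089210e-16
 -1.38084279e+00 -2.02233417e+00]
-1 [ 0.48553785  0.34192064  0.15196711  0.         -1.38084279  1.11925848]
-1
6.6333 [0.67068404 0.13613736 0.30006317] 0.00040197277516757597 [-0.11061427 -0.57521706  0.89858126]
top [{'location': [262.0, 231.1], 'confidence': 0.94}]
side [{'location': [283.3, 268.1], 'confidence': 0.8}]
a,f [-0.282  0.218] res [-0.4 -2.   1.9  0.5]
```

```bash
python3 - <<'E'
from h import *
print(bot.move_linear(LW(.088,.041,.157),vel=.1,threshold=6), bot.read_wrist_force())
lever("d"); print(bot.read_clock())
E
```

```text
False [ 0.00251869 -0.34673577  0.70355693]
top [{'location': [261.4, 229.0], 'confidence': 0.64}]
side [{'location': [286.3, 266.2], 'confidence': 0.76}]
a,f [-0.267  0.215] res [ 1.4  0.3 -0.4  1.4]
8.6167
```

View pics/d_side.png

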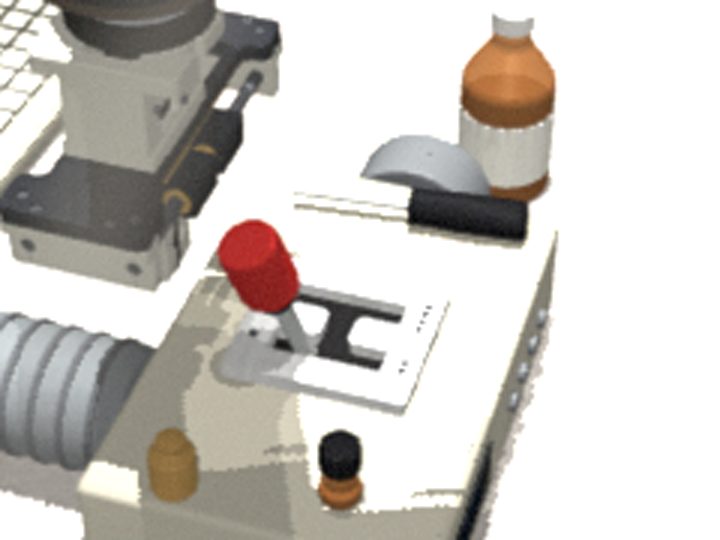

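View pics/d_top.png

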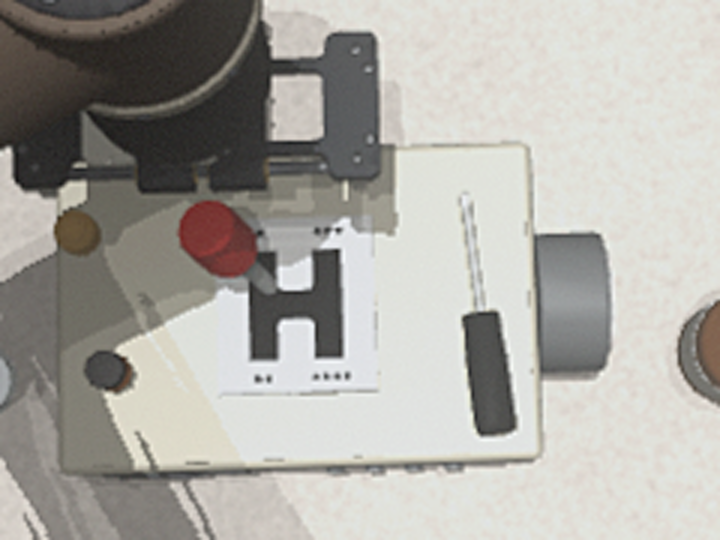

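The closed fingers are now ahead of the knob, and nothing has been touched. The next move draws the lever back toward neutral, stopping a little short so I can check it.

```bash
python3 - <<'E'
from h import *
print(bot.move_linear(LW(.038,.041,.157),vel=.06,threshold=8), bot.read_wrist_force(), bot.read_eef_pos()-LW(.038,.041,.157))
lever("e"); print(bot.read_clock())
E
```

```text
False [ 0.88359749  0.21016915 -0.28355784] [-1.42165844e-04 -5.56338613e-05 -2.01554940e-04]
top [{'location': [260.6, 242.6], 'confidence': 0.63}]
side [{'location': [301.2, 267.7], 'confidence': 0.91}]
a,f [-0.264  0.049] res [ 2.   0.7 -1.   1.7]
9.8
```

View pics/e_side.png

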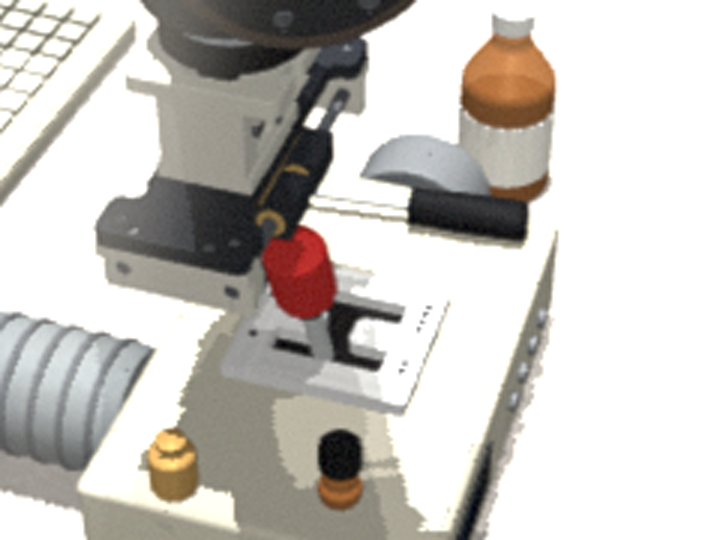

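View pics/e_top.png

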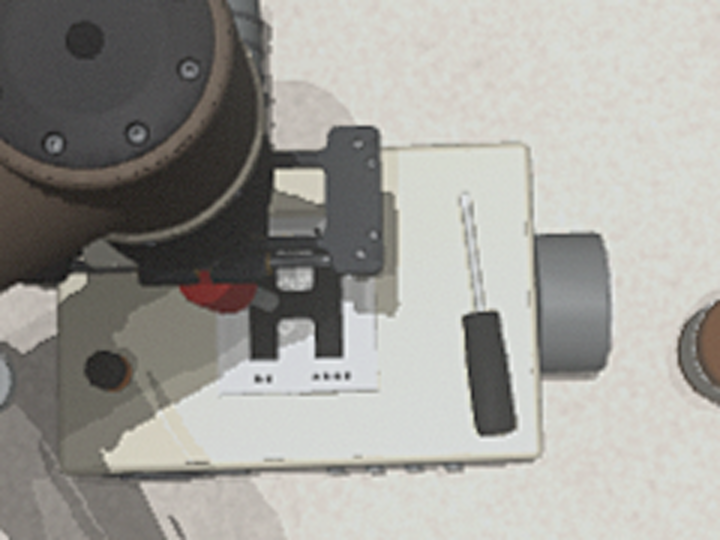

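The lever has followed with f at about 0.05, which agrees with the geometry. I'll finish to neutral, back off, and go round to the knob's left side at the same height. The fingertips at 157 mm clear the vial and weight, whose tops are at 130 mm.

```bash
python3 - <<'E'
from h import *
print(bot.move_linear(LW(.0283,.041,.157),vel=.04,threshold=8), bot.read_wrist_force())
lever()
bot.move_linear(LW(.060,.041,.157),vel=.12)
bot.move_linear(LW(.060,.105,.157),vel=.15)
lever("f")
bot.move_linear(LW(.0,.105,.157),vel=.15)
lever("g"); print(bot.read_clock())
E
```

```text
False [ 0.78838785 -0.9717236   0.10513645]
top [{'location': [265.3, 247.6], 'confidence': 0.51}]
side [{'location': [304.3, 271.4], 'confidence': 0.82}]
a,f [-0.255 -0.001] res [-1.9 -0.1  0.5 -1.8]
top []
side [{'location': [304.6, 270.6], 'confidence': 0.84}]
a,f [-0.268 -0.002] res [0. 0.]
top [{'location': [262.2, 249.5], 'confidence': 0.71}]
side [{'location': [304.1, 268.4], 'confidence': 0.66}]
a,f [-0.258 -0.006] res [ 0.9 -1.5  1.1  1.6]
12.3333
```

View pics/f_side.png

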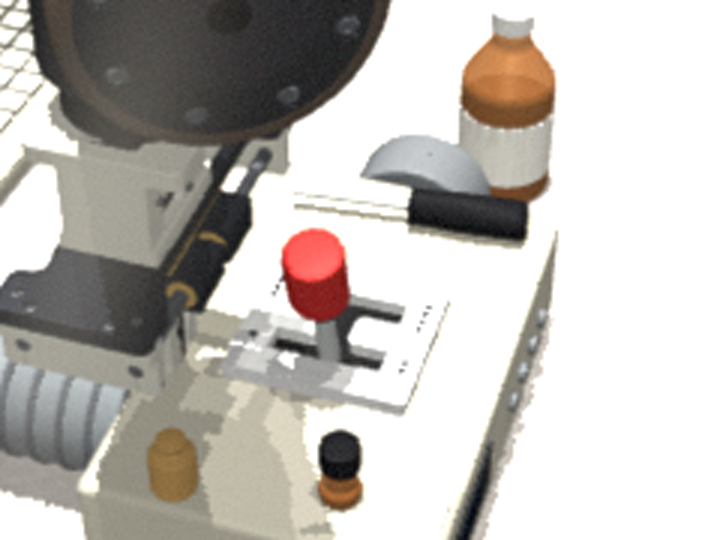

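View pics/f_top.png

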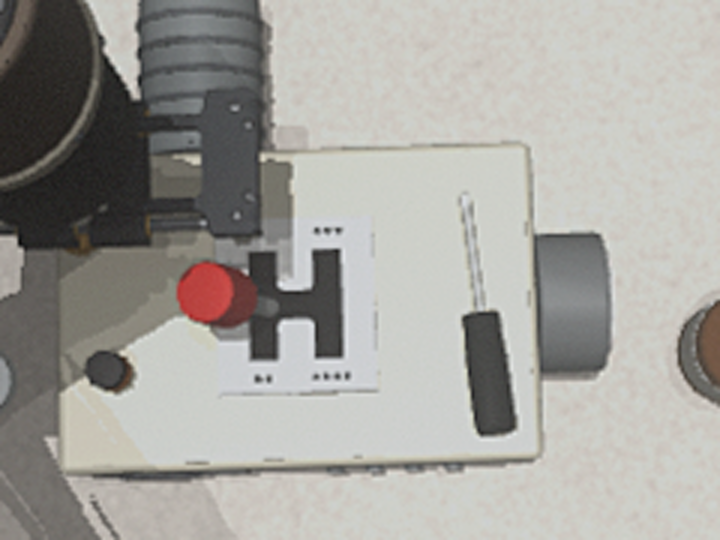

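View pics/g_side.png

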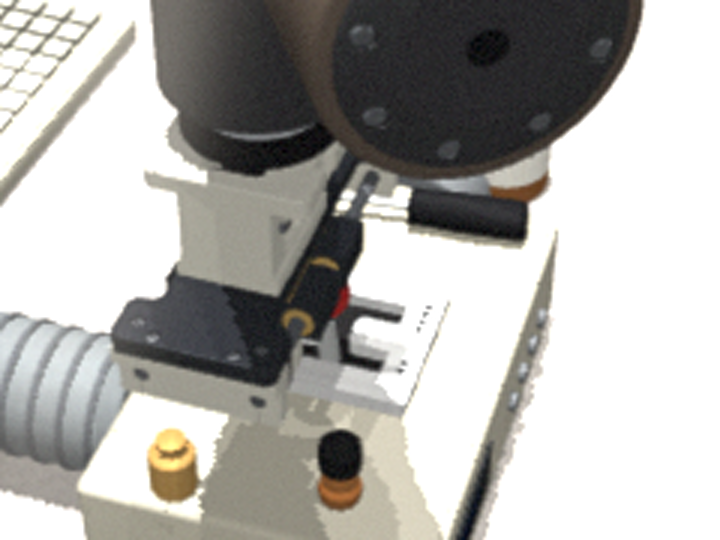

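The lever is at neutral in the left leg: f is about 0 and the stick is level with the crossbar. Now I push it right.

```bash
python3 - <<'E'
from h import *
bot.move_linear(LW(.0,.105,.153),vel=.1)
print(bot.move_linear(LW(.0,.012,.153),vel=.06,threshold=8), bot.read_wrist_force(), bot.read_eef_pos()-LW(.0,.012,.153))
lever("i"); print(bot.read_clock())
E
```

```text
False [0.58208411 0.67217651 0.04068778] [-0.00013479  0.00014591 -0.00017778]
top [{'location': [296.5, 243.8], 'confidence': 0.6}]
side [{'location': [317.4, 244.6], 'confidence': 0.41}]
a,f [0.142 0.009] res [ 1.2  1.6 -1.9  1. ]
14.4833
```

View pics/i_side.png

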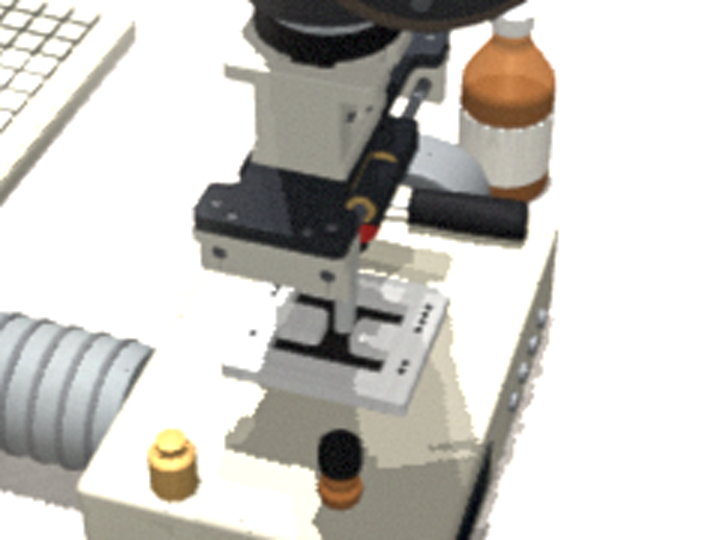

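View pics/i_top.png

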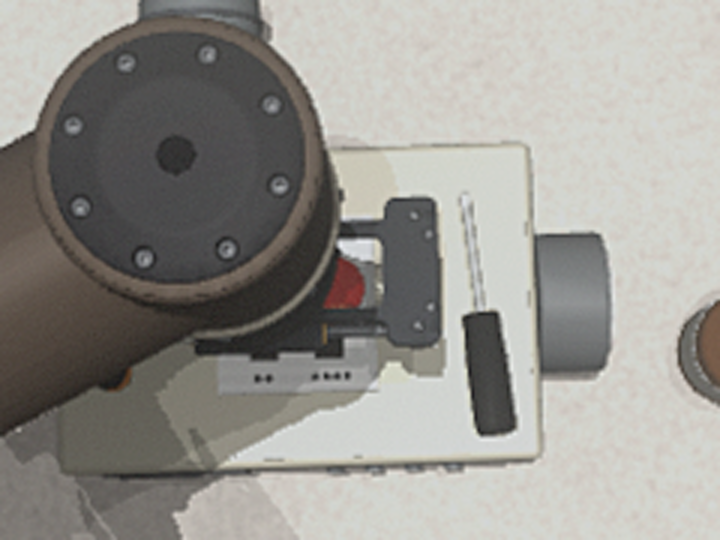

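The knob has crossed past the middle, but it is partly hidden so its angle is uncertain. I'll go on in small, force-guarded steps.

```bash
python3 - <<'E'
from h import *
for y in (.008,.005,.0025):
    h=bot.move_linear(LW(.0,y,.153),vel=.03,threshold=6); print(y,h,bot.read_wrist_force().round(1))
    if h: break
bot.move_linear(LW(.0,y+.006,.153),vel=.05)
bot.move_linear(LW(-.045,.03,.153),vel=.15)
lever("j"); print(bot.read_clock())
E
```

```text
0.008 False [ 0.7  1.7 -0.3]
0.005 False [ 0.5  2.1 -0.5]
0.0025 False [-0.2  1.6 -1.3]
top [{'location': [304.1, 246.5], 'confidence': 0.81}]
side []
a,f [ 0.216 -0.004] res [-0.  0.]
16.2167
```

View pics/j_side.png

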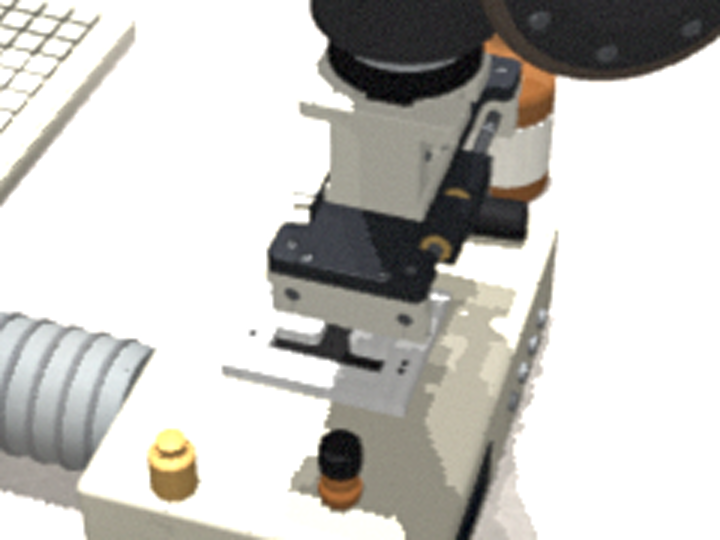

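View pics/j_top.png

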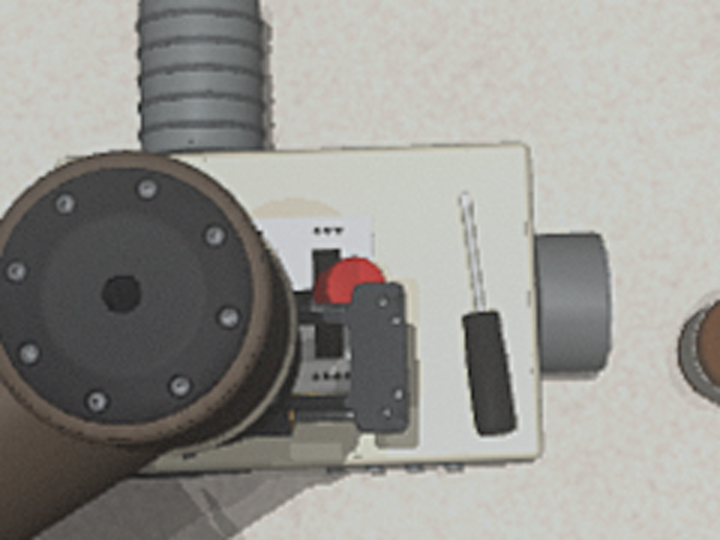

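```bash
python3 - <<'E'
from h import *
p=bot.camera("top")
for a in (.2,.22,.25,.27,.3):
    L=np.array([0,0,.03])+172/150*(knob_l(a,0)-[0,0,.03]); print(a,proj(p,LW(*L))[0].round(1),proj(p,LW(*knob_l(a,0)))[0].round(1))
print(proj(p,LW(0,-.02,.1)), proj(p,LW(.034,-.011,.1)),proj(p,LW(.034,-.029,.1)))
c=p["frame"]; hsv=cv2.cvtColor(c,cv2.COLOR_RGB2HSV); m=((hsv[...,0]<8)|(hsv[...,0]>172))&(hsv[...,1]>150)&(hsv[...,2]>60); m[:,:]&=True
ys,xs=np.where(m[200:280,270:340]); print(xs.min()+270,xs.max()+270,ys.min()+200,ys.max()+200)
g=cv2.convertScaleAbs(c[:,:,::-1],alpha=1.5)[220:270,280:340]; cv2.imwrite("pics/k.png",cv2.resize(g,None,fx=12,fy=12,interpolation=cv2.INTER_CUBIC))
E
```

```text
0.2 [305.  244.7] [302.7 246.2]
0.22 [307.  244.7] [304.5 246.2]
0.25 [310.  244.7] [307.  246.2]
0.27 [312.  244.7] [308.7 246.2]
0.3 [314.9 244.7] [311.2 246.2]
[[298.6034099  250.86959544]] [[293.29694691 232.78439299]] [[302.99454496 232.5053046 ]]
299 317 236 249
```

View pics/k.png

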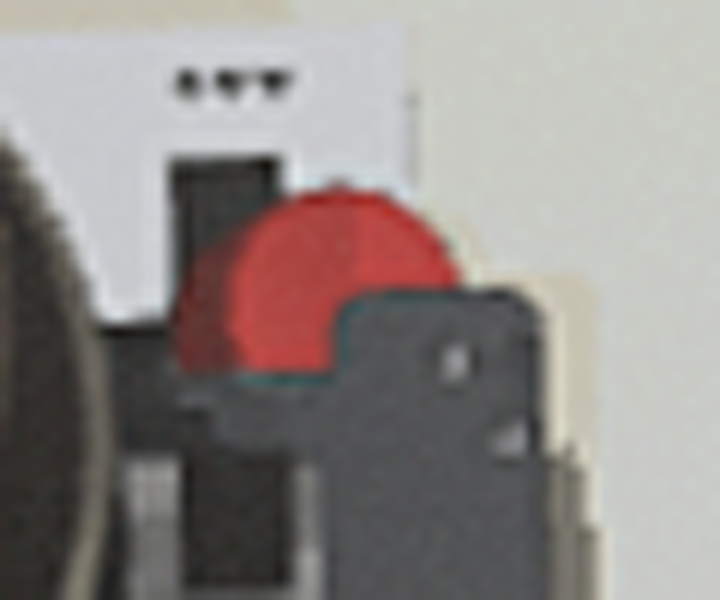

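The knob's top disc is centred near u = 309.5, which gives a ≈ 0.24. That is just short of the right leg, where it must be 0.25–0.30. The slot edges also show the drive about 1 mm further right than I used, so I'll correct that and push about 5 mm more.

```bash
echo 'Q[1]=.0922' >> h.py; python3 - <<'E'
from h import *
bot.move_linear(LW(.0,.03,.153),vel=.15)
bot.move_linear(LW(.0,.004,.153),vel=.08,threshold=6)
for y in (.001,-.001,-.003,-.005):
    h=bot.move_linear(LW(.0,y,.153),vel=.03,threshold=5); f=bot.read_wrist_force(); print(y,h,f.round(1))
    if h or f[1]>5: break
bot.move_linear(LW(.0,y+.008,.153),vel=.05)
bot.move_linear(LW(-.06,.03,.153),vel=.15)
lever()
p=bot.camera("top")
g=cv2.convertScaleAbs(p["frame"][:,:,::-1],alpha=1.5)[220:270,280:340]; cv2.imwrite("pics/l.png",cv2.resize(g,None,fx=12,fy=12,interpolation=cv2.INTER_CUBIC))
print(bot.read_clock())
E
```

```text
0.001 False [-0.3  0.5  0.8]
-0.001 False [-0.9  2.3  0.6]
-0.003 False [ 0.6  1.9 -0.5]
-0.005 False [-0.9  1.5 -0.3]
top [{'location': [309.1, 246.1], 'confidence': 0.6}]
side [{'location': [318.6, 237.7], 'confidence': 0.44}]
a,f [0.279 0.012] res [ 0.8 -1.   0.5  2.5]
19.3417
```

View pics/l.png

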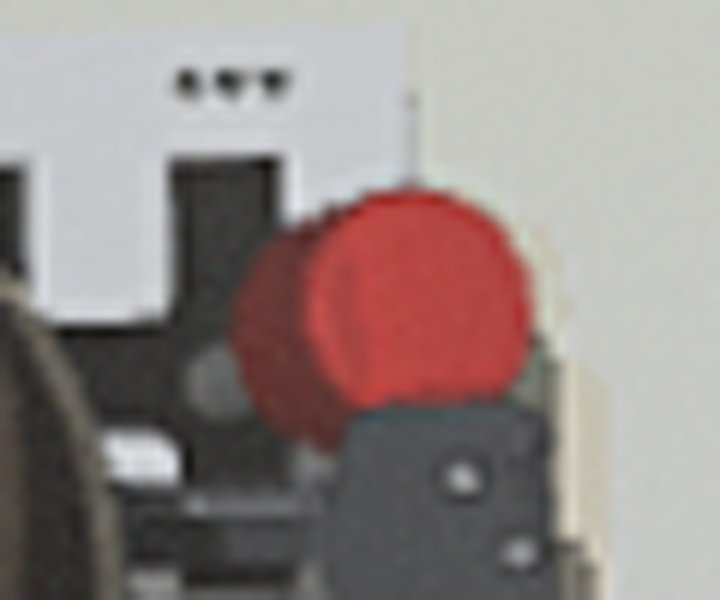

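The knob disc is now centred near (314.7, 245), so a is about 0.29 and the lever is in the right leg at neutral. I'll go behind it and push forward in guarded steps.

```bash
python3 - <<'E'
from h import *
bot.move_linear(LW(-.06,-.042,.150),vel=.12)
h=bot.move_linear(LW(.008,-.042,.150),vel=.06,threshold=8); print(h,bot.read_wrist_force().round(1))
if not h:
  for x in np.arange(.011,.0265,.0015):
    h=bot.move_linear(LW(x,-.042,.150),vel=.03,threshold=6); f=bot.read_wrist_force(); print(round(x,4),h,f.round(1),bot.read_eef_pos().round(4))
    if h or f[0]<-6: break
lever("m"); print(bot.read_clock())
E
```

```text
False [-0.7  0.4 -0.9]
0.011 False [-1.9  0.1  0.1] [0.5965 0.0506 0.1501]
0.0125 False [-1.1  0.8  0.2] [0.598  0.0506 0.15  ]
0.014 False [-2.   1.3 -1.3] [0.5995 0.0507 0.15  ]
0.0155 False [-1.4  0.3 -0.1] [0.601  0.0508 0.15  ]
0.017 False [-1.7  0.2 -0.3] [0.6025 0.0508 0.15  ]
0.0185 False [-1.1  0.1 -0.4] [0.604  0.0509 0.15  ]
0.02 False [-2.6  0.6  0.1] [0.6054 0.0508 0.15  ]
0.0215 False [-4.4  1.7 -0.2] [0.6063 0.0508 0.1497]
0.023 False [-7.9  1.2  1.5] [0.607  0.0508 0.1495]
top []
side [{'location': [288.0, 238.2], 'confidence': 0.83}]
a,f [0.368 0.424] res [0. 0.]
23.825
```

View pics/m_top.png

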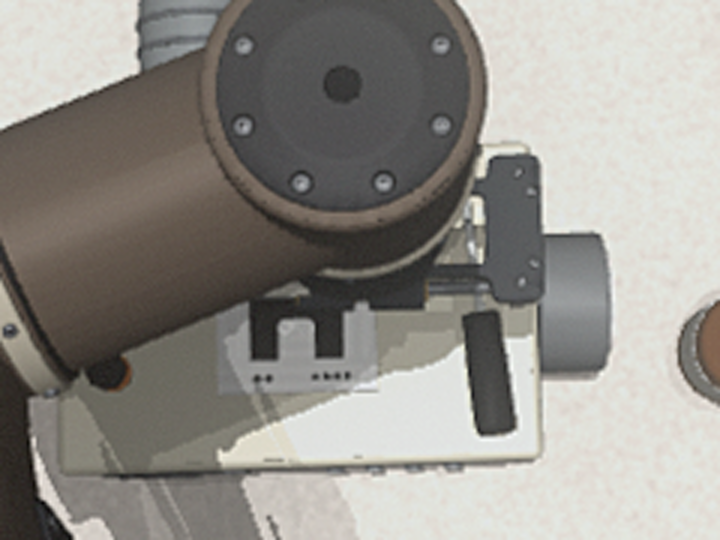

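The force rose to 8 N where the geometry puts the stop, so the lever is home. I'll back off, raise the arm clear and check.

```bash
python3 - <<'E'
from h import *
bot.move_linear(LW(-.075,-.042,.150),vel=.12)
bot.move_linear(LW(-.11,-.042,.33),vel=.2)
bot.move_to(np.array([.25,-.5,.32]),bot.read_orientation()) if bot.solve_ik(np.array([.25,-.5,.32]),bot.read_orientation()) is not None else print("no")
lever("n"); 
for n in ("top","side"):
    p=bot.camera(n);print([ (t,bot.landmark_of(p,t)[:1]) for t in ("third_home","vial","weight","screwdriver")])
print(bot.read_clock())
E
```

```text
top [{'location': [306.6, 214.7], 'confidence': 0.89}]
side [{'location': [289.4, 235.9], 'confidence': 0.74}]
a,f [0.285 0.379] res [ 1.4  0.6 -0.1  3.6]
[('third_home', [{'location': [309.4, 216.6], 'confidence': 0.82}]), ('vial', [{'location': [229.7, 273.2], 'confidence': 0.66}]), ('weight', []), ('screwdriver', [{'location': [348.5, 256.4], 'confidence': 0.88}])]
[('third_home', [{'location': [289.7, 239.9], 'confidence': 0.55}]), ('vial', [{'location': [312.0, 345.9], 'confidence': 0.77}]), ('weight', [{'location': [257.0, 341.4], 'confidence': 0.82}]), ('screwdriver', [{'location': [335.4, 250.0], 'confidence': 0.62}])]
28.675
```

View pics/n_top.png

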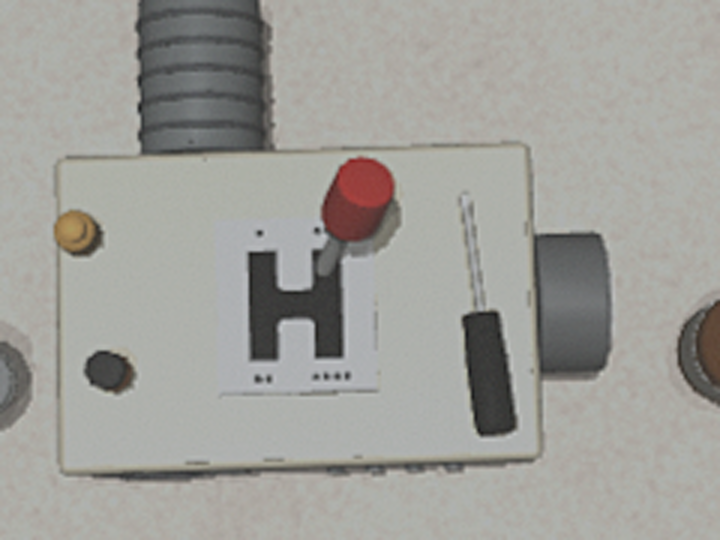

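View pics/n_side.png

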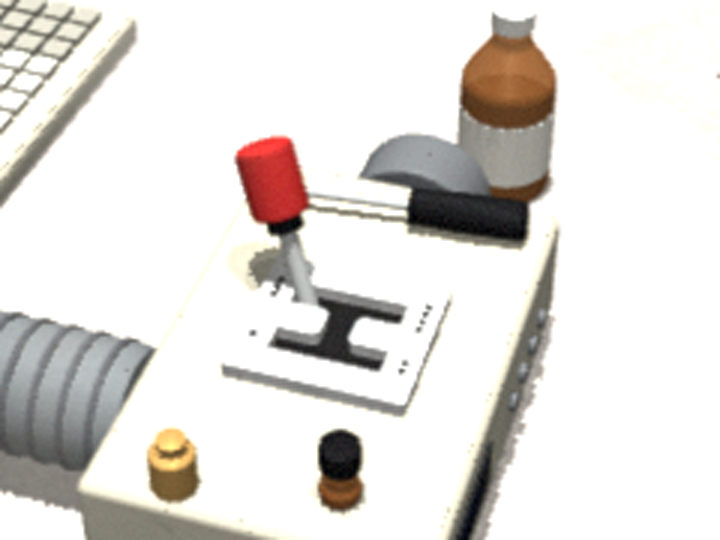

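The lever stands at the forward end of slot three: the knob is at (307,215) against third_home detections of (307–309, 215–217). The vial, weight, screwdriver and bottle look unmoved.

```bash
python3 -c "
from plant import bot
bot.finish_job();print(bot.read_clock())"
```

```text
the job is handed in; nothing more can be done
the job is handed in; nothing more can be done
```

The lever is in third, fully home as far as my checks show, and the job is handed in. The last clock reading was 28.7 s, before hand-in.

**What I did:** With the gripper shut, I used only the outside of the fingers. I drew the lever back from slot one to neutral, pushed it right along the crossbar into the right leg, then pushed it forward to the stop. The first push right stopped at about 0.24 rad, just short of the right leg. I saw this in the top picture and pushed about 5 mm further before going forward. It did not go into slot four in any picture or estimate.

**Last checks:**
- **Force:** it stayed around 1–3 N during the pushes and rose to about 8 N at the forward stop.
- **Lever angles:** with the arm clear, the pictures gave an across angle of 0.285 and a fore angle of 0.379. The stop is at 0.36, so the fore angle is slightly off. The side camera disagreed with the fit by 3.6 pixels in one coordinate.
- **Knob position:** the knob detection fell within 3 pixels of third_home in the top picture and about 4 pixels in the side picture.
- **Other things:** the vial, weight, screwdriver and bottle looked unmoved. The weight was not detected in the last top picture but is plainly visible there. The beaker is only partly in the last pictures, and the white jar is outside them, so I did not check the jar again. The arm did not go low near either.

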